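# Unclamp a gear pump's bearing cover and hold it up level

## Task

Turn the bar knob of the swing clamp fully anticlockwise (seen from above) to its end stop so that the clamp no longer holds the bearing cover down. Then grip the cover by the raised oblong hub in its middle, lift it straight up off the pump to about 100 mm above its seat, keeping it level all the way, and finish while still holding it there, steady and level above the pump. Leave the other things on the bench where they are.

Things in the scene. Friction and masses are not known exactly. Their poses are not given: they have to be found in the camera images.
- clamp (a joint): angle of the swing clamp and its knob, rad: 0 = fully anticlockwise seen from above, at its end stop, arm off the cover; grows clockwise. It starts at 0.9 to 1.45, the arm 2 mm over the cover's edge, blocking the lift. 0.06 N m of friction, no spring: it stays where left. Its flat steel arm (18 mm wide, 8 mm thick) reaches 74 mm from the axis, which is 118 mm from the seat's centre on the pump's +y side
- knob_grip (a point): grip point of the clamp knob, on its vertical turning axis, 124 mm above the bench. The knob is a black bar 50 mm long (along this point's x, which also points along the clamp arm), 14 mm wide, 40 mm high: its top is 16 mm above this point, its foot 24 mm below on the clamp arm. The point turns with the knob; grip across the 14 mm
- cover_hub (a point): centre of the hub of the bearing cover, half-way up the hub, 32 mm above the cover's underside (seated: 112 mm above the bench). The hub is an oblong aluminium block with rounded ends and two bores: 32 mm wide along this point's x (flat sides, grip there), 68 mm long along y, 44 mm high. The cover's flat plate begins 22 mm below this point. z points up
- cover: the loose bearing cover: flat aluminium plate 96 x 130 x 10 mm (x, y, z) with the hub standing in its middle; origin at the centre of its underside, z up. The centre of mass is on the hub's vertical axis; it weighs 0.35 to 0.8 kg
- seat (a point): centre of the pump's flat top face on which the cover lies, 80 mm above the bench; x and y axes as the pump's. Two 8 mm dowel pins stand 8.5 mm above it and enter 11 mm holes at two opposite corners of the cover
- pump: the red pump housing, fixed on a dark steel plate 150 x 310 x 10 mm, which also carries the clamp's post; origin on the bench under the seat's centre, +y towards the clamp
- wear_block: bystander: figure-8 bronze bearing block lying flat near the pump, 42 x 78 x 14 mm; origin at the centre of its underside
- gear_shaft: bystander: steel gear on a shaft standing upright near the pump, 110 mm high, 48 mm wide at the teeth; origin at the centre of its underside
- socket: bystander: steel wrench socket standing upright near the pump, 30 mm diameter, 50 mm high; origin at the centre of its underside
- nut_a: bystander: copper-coloured hexagon nut near the pump, 26 mm over its corners, 13 mm high; origin at the centre of its underside
- nut_b: bystander: second hexagon nut, same as nut_a
- hammer: bystander: hammer lying on the left of the bench, about 0.3 m long, under 50 mm high
- wrench: bystander: spanner lying on the right of the bench, about 0.2 m long, flat
- spray_can: bystander: blue can standing on the left of the bench, 66 mm diameter, 190 mm high; origin at the centre of its underside
Mind the look-alikes: they are no part of the job. What is shaped like the cover but green is not meant.

How it is judged (in metres and radians):
On the way:
1. the clamp knob has been turned fully anticlockwise to its end stop, the cover still on its seat (value of joint clamp below 0.06 rad and distance of cover from where it was at the start of the episode below 0.012 m), for 0.2 s.
At the end, for the whole second after the job is handed in: The knob is at its anticlockwise stop (within 0.08 rad); the cover is held by the fingers, 70 to 150 mm above its seat and within 50 mm sideways of it, level within 0.1 rad, still (under 30 mm/s and 0.25 rad/s), not touching pump or clamp (value of joint clamp below 0.08 rad and height (world z) of cover_hub between 0.182 and 0.262 m and horizontal distance between cover_hub and seat below 0.05 m and angle between cover's own z axis and vertical below 0.1 rad and linear speed of cover below 0.03 m/s and angular speed of cover below 0.25 rad/s and contact force between the fingers and cover above 2 N and contact force between cover and pump below 0.3 N); the arm keeps its last pose, push and grip.
It fails at once if the cover is tipped more than 0.35 rad (angle between cover's own z axis and vertical above 0.35 rad).
It fails at once if one of the other things on the bench is moved more than 30 mm from its place (distance of any of wear_block, gear_shaft, socket, nut_a, nut_b, hammer, wrench, spray_can from where it was at the start of the episode above 0.03 m).
It also fails if it takes over 45 s, if anything falls off the work surface, if the arm or the gripper's body presses on something with over 40 N, if the wrist force passes 120 N, or if a joint passes its speed limit or range.

## Robot

A 6-joint arm with a two-finger parallel gripper is mounted at the origin on the work surface. World frame = base frame: x ahead of the robot, y to its left, z up, the work surface at z = 0. Lengths are in m, angles in degrees, forces in N, time in s.
With the tool pointing down it reaches from about 0.4 to 0.825 m from the base axis. Payload 7 kg.
Tool frame: the origin (TCP) lies at the centre of the arm's flange, where the gripper is bolted on; the fingertips stand 178 mm ahead of it and the grasp point (between the pads) lies 159 mm ahead of it (ctrl.hold_point_z is the distance from the TCP to the grasp point, in m); z points along the fingers, y is the line along which they close (so a half turn about z gives the same grasp; the last joint's range is limited). The gripper opens to 88 mm and grips with 3 to 60 N. Pads are 19 mm wide; open, the fingers measure 130 mm over their backs; the gripper's body (78 mm by 193 mm) begins 47 mm behind the grasp point.
Start: joints at [87.611, 20.546, 0.682, 0, -70.136, -16.507], TCP at [0.219, 0.639, 0.405] pointing down, gripper open.
Joint ranges: [-176.03, 176.03], [-82.01, 121.73], [-58.28, 71.71], [-173.87, 95.51], [-174.79, -0.11], [-173.66, 173.66]. Speed limits (degrees/s): [136.94, 136.94, 172.46, 180, 180, 180].

## Interface

Orientations are given as [roll, pitch, yaw] about the fixed x, y, z axes, in that order (R = Rz(yaw) Ry(pitch) Rx(roll)).
In Python, from plant import ctrl gives the robot as it stands.
- The arm moves only by the shell command python3 -m inch 'ROWS'. ROWS is JSON, one flat list of numbers, 7 for each row, row after row: the closure, from 0 (fully open) to 1 (shut), then the shift along the tool's x, y, z in mm, then the turn, a rotation vector about the tool's x, y, z in degrees. In form: [hand, x, y, z, wx, wy, wz, hand, x, y, z, wx, wy, wz, ...]. A call has 1 to 5 rows; each row is the pose to reach, as a shift and turn from the pose commanded when the call began, along the tool's axes at that moment; what a row does not reach only later rows make up. A row lasts 1/10 s, in which the tool goes at most 50 mm and 8.59 degrees, less where a joint would pass 70% of its speed; a pose out of reach is approached as far as the arm can. A call with a gripper value outside its range is refused whole. The fingers move at their own pace and stop on an object; the grip force is fixed at half the most. Time passes only in rows, so rows that repeat a pose let the fingers close. It gives the time, the measured TCP pose, the force, the opening and the grip force at its end, in the units of the state.
- ctrl.get_obs(): the state, without advancing time (a new reading comes with each control period).
- ctrl.snapshot(name): name is "side" or "top" or "wrist"; returns a dict with "frame" (400x640x3 uint8, red, green, blue), "K" (3x3 intrinsics, pixels), "R" (3x3) and "t" (3): a world point X has camera coordinates R X + t. Camera axes: x right, y down, z forward; pixel columns grow to the right and rows downward; lengths in m; the calibration is good to about 2 mm. A picture is of the moment at which its call begins. There is no depth.
- ctrl.close_job(): hands the job in; it is judged then, once.
Trained networks look in a picture, given as the dict that the camera call returned (one of the last four; its "shot" number tells which), for a name from the list of things; names that differ only in an ending like _2 or _b are one class to them, and where a whole thing is asked for, a point or a joint stands for the part that bears it (a point fixed in the world has none). Each returns a list of dicts, best first, with "p" (0 to 1); they miss things now and then, are a little off and sometimes report something else, mostly with a low value. They report only what shows in the picture. A call takes as long as a camera call. They do not tell look-alikes from the thing itself.
- ctrl.recognise(picture, thing): "location" ([x, y, z] in m, in world coordinates, good to about 4 mm: the middle of the surface that is visible of it).
- ctrl.trace(picture, thing): "pixels" (400x640 bool, what is visible of it).
- ctrl.mark_of(picture, thing): "location" ([x, y, z] in m, in world coordinates, good to about 4 mm: a listed point, or the origin of a listed thing).
The state is a dict: "clock": time; "joint_pos": joint angles; "qvel": joint speeds; "tau": joint torques, N m; "tool_pos": TCP position; "orientation": TCP orientation; "force": force on the tool from outside, world axes, zero at the start; "moment": the same for the moment, N m; "opening": finger opening in m; "gripper_force": force on a finger pad.
Only numpy, scipy, OpenCV 4.12 (cv2) and the standard library are available. Lean on these libraries where they do the work, as an engineer would, in place of code of your own. Each camera call takes 0.05 s, during which the arm holds its last target. There are 200 camera calls.

## Working session

There is one attempt and no reset: what is moved stays moved. The work goes in short steps, Python scripts to look and compute and a shell command to move; the robot and the scene stay as the last step left them, time stands still between calls to the robot, and variables do not carry over. Pictures are saved under pics/ and viewed, at most 10 in all, crops included, and the job is handed in when it is done.

```bash
mkdir -p pics; ls; cat > h.py <<'E'
import numpy as np, cv2
from plant import ctrl
def save(s,n): cv2.imwrite('pics/'+n,s['frame'][:,:,::-1])
def px(s,X):
    c=s['R']@np.array(X)+s['t']; p=s['K']@c; return (p[:2]/p[2]).round(0)
def ray(s,u,v,z):
    d=s['R'].T@np.linalg.solve(s['K'],[u,v,1.]); c=-s['R'].T@s['t']; return c+d*(z-c[2])/d[2]
E
python3 - <<'E'
from h import *
im=[]
for n in ['top','side']:
    s=ctrl.snapshot(n); save(s,n+'.png')
    for th in ['knob_grip','cover_hub','seat','cover','pump']:
        for r in ctrl.mark_of(s,th)[:3]: print(n,th,round(r['p'],2),np.round(r['location'],3),px(s,r['location']))
o=ctrl.get_obs(); print(o)
E
```

```text
pics
top knob_grip 0.6 [ 0.548 -0.028  0.125] [321. 194.]
top cover_hub 0.96 [0.582 0.183 0.029] [248. 188.]
top cover_hub 0.92 [ 0.299 -0.322  0.033] [423. 290.]
top cover_hub 0.71 [0.372 0.214 0.034] [233. 260.]
top cover 0.94 [ 0.373  0.214 -0.004] [236. 260.]
top cover 0.91 [ 0.632 -0.421 -0.004] [449. 178.]
top cover 0.8 [0.579 0.179 0.   ] [251. 191.]
top pump 0.62 [ 0.51  -0.143 -0.   ] [358. 216.]
side knob_grip 0.85 [ 0.551 -0.032  0.128] [330. 191.]
side cover_hub 0.97 [ 0.632 -0.418  0.032] [460. 286.]
side cover_hub 0.96 [ 0.515 -0.145  0.11 ] [348. 221.]
side cover_hub 0.87 [0.372 0.212 0.03 ] [231. 201.]
side cover 0.96 [ 0.634 -0.422  0.003] [460. 295.]
side cover 0.9 [ 0.371  0.211 -0.003] [232. 210.]
side cover 0.69 [ 0.295 -0.323 -0.007] [324. 346.]
side pump 0.68 [ 0.512 -0.143 -0.   ] [344. 254.]
{'clock': 0.6, 'joint_pos': array([ 8.76111703e+01,  2.05435082e+01,  6.81134642e-01, -1.99145622e-03,
       -7.01346287e+01, -1.65069205e+01]), 'qvel': array([-0.09715531, -0.08323744,  0.03574032, -0.01632883, -0.03403108,
       -0.00754727]), 'tau': array([ 1.01483271e-03, -5.81989861e+01,  2.93183130e+01,  6.99974656e+00,
        1.25335882e-02, -1.36035567e-05]), 'tool_pos': array([0.21860023, 0.63858541, 0.40468092]), 'orientation': array([-1.79997658e+02,  2.64754856e-03, -1.88964269e+01]), 'force': array([ 0.43009478, -0.5018532 ,  0.84997552]), 'moment': array([-0.00183148,  0.00529107,  0.02430571]), 'gripper_force': 0.0, 'opening': 0.0878703639946611}
```

View pics/top.png

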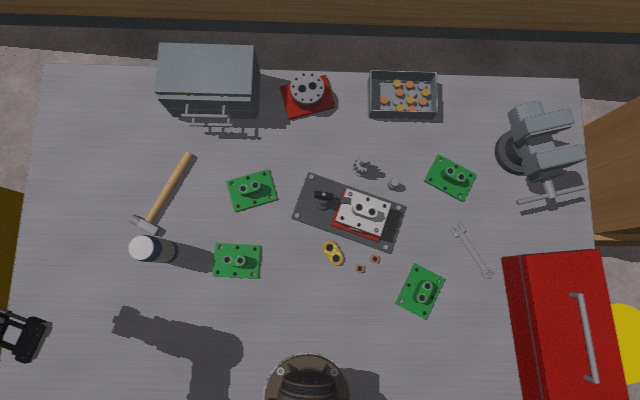

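View pics/side.png

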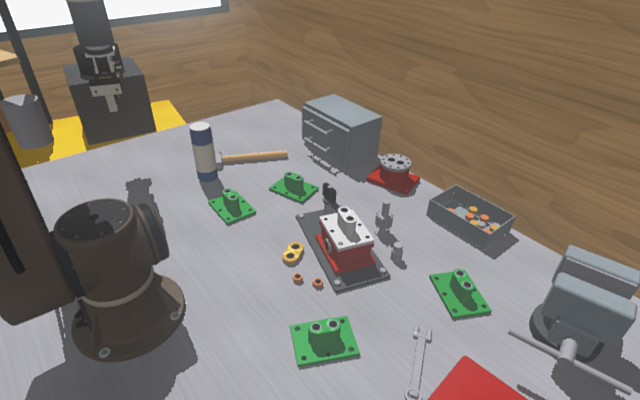

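The silver cover on the red pump, top (365,212) and side (347,225), is the one meant. The look-alikes at top (252,190), (237,261), (420,290) and (450,177) are green and lie on the bench, so they're excluded. Next I enlarge it to confirm and to read the knob's direction.

```bash
python3 - <<'E'
from h import *
s=ctrl.snapshot('top')
c=s['frame'][145:285,280:440,::-1]
cv2.imwrite('pics/crop1.png',cv2.resize(c,None,fx=5,fy=4.25,interpolation=cv2.INTER_CUBIC)[:600])
for th in ['gear_shaft','socket','wear_block','spray_can']:
    for r in ctrl.mark_of(s,th)[:2]: print(th,round(r['p'],2),np.round(r['location'],3),px(s,r['location']))
for p in [(.511,-.144,.134),(.549,-.03,.14)]: print(px(s,p))
# goal over knob, expressed in tool axes (roll 180, yaw -18.9)
from scipy.spatial.transform import Rotation as Ro
o=ctrl.get_obs(); R=Ro.from_euler('xyz',o['orientation'],degrees=True)
for g in ([.52,-.09,.44],): print((R.inv().apply(np.array(g)-o['tool_pos'])*1000).round())
E
```

```text
gear_shaft 0.69 [ 0.654 -0.148  0.005] [360. 168.]
socket 0.5 [ 0.604 -0.244 -0.001] [392. 186.]
wear_block 0.57 [ 0.402 -0.067  0.003] [332. 252.]
wear_block 0.38 [ 0.361 -0.144  0.004] [359. 267.]
spray_can 0.77 [ 0.397  0.413 -0.   ] [167. 250.]
[364. 209.]
[322. 193.]
[521. 592. -35.]
```

View pics/crop1.png

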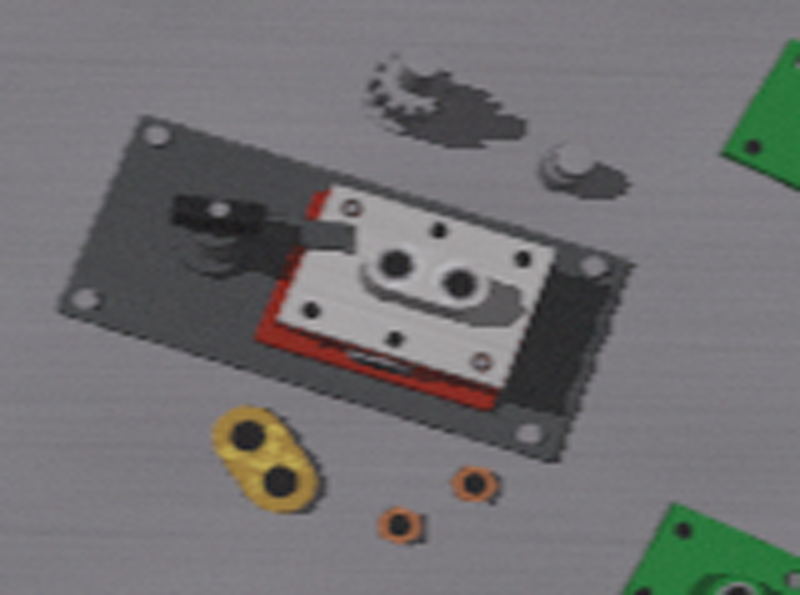

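The crop confirms it: silver plate with the oblong hub on the red pump, and the black knob at (220,208) with its arm pointing right over the cover's edge (world yaw about -96°). I'm moving above it.

```bash
python3 -m inch '[0,33,37,-35,0,0,0, 0,65,74,-35,0,0,0, 0,98,111,-35,0,0,0, 0,130,148,-35,0,0,0, 0,163,185,-35,0,0,0]'
python3 -m inch '[0,33,37,0,0,0,0, 0,65,74,0,0,0,0, 0,98,111,0,0,0,0, 0,130,148,0,0,0,0, 0,163,185,0,0,0,0]'
python3 -m inch '[0,33,37,0,0,0,8, 0,65,74,0,0,0,16, 0,98,111,0,0,0,24, 0,130,148,0,0,0,32, 0,163,185,0,0,0,40]'
cat >> h.py <<'E'
from scipy.spatial.transform import Rotation as Ro
def go(g,yaw):
    "shift (mm) and turn (deg) in tool axes for TCP goal g pointing down with yaw"
    o=ctrl.get_obs(); R=Ro.from_euler('xyz',o['orientation'],degrees=True)
    G=Ro.from_euler('xyz',[180,0,yaw],degrees=True)
    print('clk',o['clock'],'pos',o['tool_pos'].round(4),o['orientation'].round(2),'F',o['force'].round(1))
    print('shift',(R.inv().apply(np.array(g)-o['tool_pos'])*1000).round(1),'turn',(R.inv()*G).as_rotvec(degrees=True).round(1))
E
python3 -c "
from h import *
go([.5,-.09,.44],-96)"
```

```text
clock: 1.35
tool_pos: [0.3109, 0.4143, 0.4399]
orientation: [-180.0, -0.0, -18.9]
force: [1.0, 0.8, 0.4]
opening: 0.0877
gripper_force: 0.0
clock: 1.85
tool_pos: [0.405, 0.1865, 0.4402]
orientation: [-179.9, -0.0, -18.9]
force: [1.2, 0.9, 0.3]
opening: 0.0877
gripper_force: 0.0
clock: 2.35
tool_pos: [0.4994, -0.0414, 0.4402]
orientation: [-179.9, -0.0, -59.2]
force: [0.5, 0.9, 0.6]
opening: 0.0874
gripper_force: 0.0
clk 2.35 pos [ 0.4994 -0.0414  0.4402] [-1.7993e+02 -2.0000e-02 -5.9210e+01] F [0.5 0.9 0.6]
shift [42.  24.4  0.2] turn [-0.1  0.  36.8]
```

```bash
python3 -m inch '[0,20,24,0,0,0,8, 0,42,24,0,0,0,16, 0,42,24,0,0,0,24, 0,42,24,0,0,0,32, 0,42,24,0,0,0,37]'
python3 - <<'E'
from h import *
s=ctrl.snapshot('wrist'); save(s,'w1.png')
for th in ['knob_grip','cover_hub','seat']:
    for r in ctrl.mark_of(s,th)[:2]: print(th,round(r['p'],2),np.round(r['location'],3),px(s,r['location']))
go([.549,-.03,.285],-96)
E
```

```text
clock: 2.85
tool_pos: [0.5003, -0.0881, 0.4397]
orientation: [-180.0, 0.0, -96.3]
force: [1.0, -0.3, -0.1]
opening: 0.0877
gripper_force: 0.0
knob_grip 0.56 [ 0.548 -0.032  0.121] [284. 244.]
cover_hub 0.64 [ 0.509 -0.144  0.115] [308. 130.]
clk 3.05 pos [ 0.5003 -0.0877  0.4398] [-179.99    0.    -95.74] F [-0.9  0.   0.6]
shift [-62.3 -42.7 154.8] turn [-0.   0.   0.3]
```

View pics/w1.png

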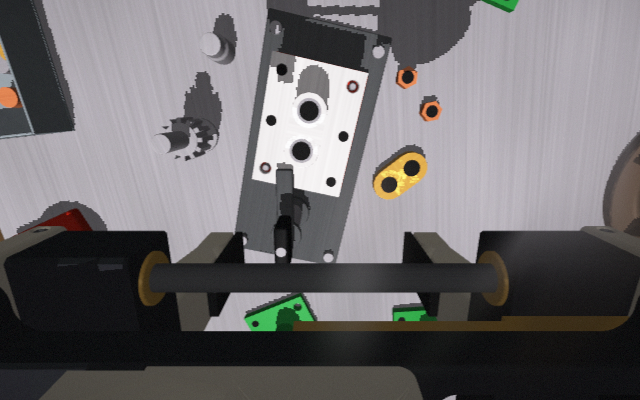

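The wrist view shows the knob's pivot at (281,252), the arm tip at (285,172), and the hub bores at (309,110) and (301,151). I compute positions and angles from these pixels.

```bash
python3 - <<'E'
from h import *
s=ctrl.snapshot('wrist')
k=ray(s,281,252,.14); a=ray(s,285,172,.1); b1=ray(s,309,110,.134); b2=ray(s,301,151,.134)
print(k,a,b1,b2,(b1+b2)/2)
ang=lambda d:np.degrees(np.arctan2(d[1],d[0]))
print('arm',ang(a-k),np.linalg.norm((a-k)[:2]),'pump y',ang(b2-b1),ang(k-(b1+b2)/2),np.linalg.norm((k-(b1+b2)/2)[:2]))
go([k[0],k[1],.285],-96)
E
```

```text
[ 0.54829204 -0.03080406  0.14      ] [ 0.53957096 -0.10192159  0.1       ] [ 0.50633563 -0.16104823  0.134     ] [ 0.51761353 -0.12601377  0.134     ] [ 0.51197458 -0.143531    0.134     ]
arm -96.991227999863 0.071650255384635 pump y 72.1561794947621 72.14251664122757 0.11843276790959642
clk 3.1 pos [ 0.5003 -0.0876  0.4398] [-179.99    0.    -95.74] F [ 0.5  0.1 -0.4]
shift [-61.3 -42.  154.8] turn [-0.   0.   0.3]
```

```bash
python3 -m inch '[0,-31,-21,20,0,0,1, 0,-61,-42,50,0,0,1, 0,-61,-42,85,0,0,1, 0,-61,-42,120,0,0,1, 0,-61,-42,155,0,0,1]'
python3 -m inch '[0.5,0,0,0,0,0,0, 1,0,0,0,0,0,0, 1,0,0,0,0,0,0, 1,0,0,0,0,0,0, 1,0,0,0,0,0,0]'
python3 -m inch '[1,0,0,0,0,0,0, 1,0,0,0,0,0,0]'; python3 -c "
from h import *
o=ctrl.get_obs();print(o['moment'],o['orientation'])"
```

```text
clock: 3.6
tool_pos: [0.5484, -0.0309, 0.2834]
orientation: [-180.0, 0.0, -96.7]
force: [1.0, 0.1, -0.0]
opening: 0.0874
gripper_force: 0.0
clock: 4.1
tool_pos: [0.5487, -0.0313, 0.2862]
orientation: [-179.9, 0.1, -96.9]
force: [-0.2, -0.2, -0.9]
opening: 0.0531
gripper_force: 0.0
clock: 4.3
tool_pos: [0.5484, -0.0313, 0.2852]
orientation: [-180.0, 0.0, -96.9]
force: [-0.6, 0.6, -0.1]
opening: 0.0371
gripper_force: 0.0
[ 0.11763502 -0.06952432 -0.01045   ] [-1.79956112e+02  1.83363545e-02 -9.68954791e+01]
```

```bash
python3 -m inch '[1,0,0,0,0,0,0, 1,0,0,0,0,0,0, 1,0,0,0,0,0,0, 1,0,0,0,0,0,0, 1,0,0,0,0,0,0]'
python3 -c "
from h import *
o=ctrl.get_obs();print(o['moment'],o['orientation'])"
```

```text
clock: 4.8
tool_pos: [0.5484, -0.0313, 0.2846]
orientation: [180.0, -0.0, -96.9]
force: [-0.2, 0.3, -0.2]
opening: 0.0139
gripper_force: 30.0
[-0.00943327 -0.1102821  -0.07764967] [ 1.79995477e+02 -2.21001815e-03 -9.68982970e+01]
```

Gripped at 14 mm with almost no side force. Now I turn it anticlockwise (negative about the tool's z).

```bash
M='from h import *
o=ctrl.get_obs();print(o["moment"].round(2),o["orientation"][2].round(2))'
python3 -m inch '[1,0,0,0,0,0,-6, 1,0,0,0,0,0,-13, 1,0,0,0,0,0,-20, 1,0,0,0,0,0,-25, 1,0,0,0,0,0,-25]'; python3 -c "$M"
python3 -m inch '[1,0,0,0,0,0,-6, 1,0,0,0,0,0,-13, 1,0,0,0,0,0,-20, 1,0,0,0,0,0,-25, 1,0,0,0,0,0,-25]'; python3 -c "$M"
```

```text
clock: 5.3
tool_pos: [0.5481, -0.0314, 0.2846]
orientation: [180.0, 0.0, -71.8]
force: [-1.8, -0.0, 1.9]
opening: 0.0138
gripper_force: 30.0
[0.14 0.68 0.04] -71.82
clock: 5.8
tool_pos: [0.5479, -0.0315, 0.2846]
orientation: [179.9, 0.0, -47.0]
force: [-4.9, -1.2, 3.7]
opening: 0.014
gripper_force: 30.0
[-0.21  1.43  0.06] -46.97
```

```bash
M='from h import *
o=ctrl.get_obs();print(o["moment"].round(2),o["orientation"][2].round(2))'
python3 -m inch '[1,0,0,0,0,0,-5, 1,0,0,0,0,0,-10, 1,0,0,0,0,0,-10]'; python3 -c "$M"
python3 -m inch '[1,0,0,0,0,0,-5, 1,0,0,0,0,0,-8, 1,0,0,0,0,0,-8]'; python3 -c "$M"
```

```text
clock: 6.1
tool_pos: [0.5478, -0.0316, 0.2846]
orientation: [179.9, 0.1, -37.1]
force: [-4.8, -0.2, 4.2]
opening: 0.0136
gripper_force: 30.0
[-0.53  1.71  0.03] -37.06
clock: 6.4
tool_pos: [0.5477, -0.0317, 0.2846]
orientation: [179.9, 0.1, -29.2]
force: [-4.8, -2.4, 4.7]
opening: 0.0148
gripper_force: 31.7
[-0.66  1.67 -0.88] -29.24
```

Moment about z jumped to 0.88 N m and the opening grew, so the end stop is reached after about 66°. I hold briefly, release, rise and check.

```bash
python3 -m inch '[1,0,0,0,0,0,-1, 1,0,0,0,0,0,-1, 1,0,0,0,0,0,0, 0,0,0,0,0,0,0, 0,0,0,0,0,0,0]'
python3 -m inch '[0,0,0,0,0,0,0, 0,0,0,0,0,0,0, 0,0,0,-30,0,0,0, 0,0,0,-70,0,0,0, 0,0,0,-110,0,0,0]'
python3 - <<'E'
from h import *
go([.512,-.1435,.40],-107.9); go([.512,-.1435,.40],72.1)
s=ctrl.snapshot('top')
c=s['frame'][145:285,280:440,::-1]
cv2.imwrite('pics/t2.png',cv2.resize(c,None,fx=5,fy=4.25,interpolation=cv2.INTER_CUBIC)[:600])
s=ctrl.snapshot('wrist'); save(s,'w2.png')
E
```

```text
clock: 6.9
tool_pos: [0.5489, -0.0312, 0.2848]
orientation: [-179.9, -0.1, -29.1]
force: [0.0, 0.6, -0.1]
opening: 0.0258
gripper_force: 0.0
clock: 7.4
tool_pos: [0.5483, -0.0312, 0.3956]
orientation: [180.0, 0.0, -28.9]
force: [1.2, 0.9, -1.0]
opening: 0.0651
gripper_force: 0.0
clk 7.4 pos [ 0.5483 -0.0312  0.3956] [ 1.7995e+02  4.0000e-02 -2.8920e+01] F [ 1.2  0.9 -1. ]
shift [ 22.5 115.8  -4.3] turn [ 0.1 -0.  79. ]
clk 7.4 pos [ 0.5483 -0.0312  0.3956] [ 1.7995e+02  4.0000e-02 -2.8920e+01] F [ 1.2  0.9 -1. ]
shift [ 22.5 115.8  -4.3] turn [ 0.00e+00  1.00e-01 -1.01e+02]
```

View pics/w2.png

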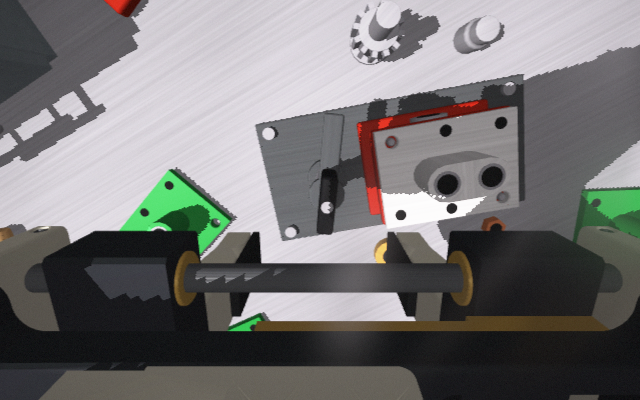

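The wrist view shows the arm swung clear, with pivot (327,208) and tip (333,115), and the cover still seated with bores at (447,184) and (491,177). I check the angle while moving over the hub.

```bash
python3 - <<'E'
from h import *
s=ctrl.snapshot('wrist')
k=ray(s,327,208,.14); a=ray(s,333,115,.1); h=(ray(s,447,184,.134)+ray(s,491,177,.134))/2
d=a-k; print(k,a,np.degrees(np.arctan2(d[1],d[0])),np.linalg.norm(d[:2]),'hub',h)
E
python3 -m inch '[0,7,40,0,0,0,8, 0,15,80,0,0,0,16, 0,22,116,0,0,0,24, 0,22,116,0,0,0,32, 0,22,116,0,0,0,40]'
python3 -m inch '[0,0,0,0,0,0,8, 0,0,0,0,0,0,16, 0,0,0,0,0,0,24, 0,0,0,0,0,0,32, 0,0,0,0,0,0,39]'
python3 -c "
from h import *
go([.512,-.1435,.272],-107.9)"
```

```text
[ 0.54904734 -0.03191107  0.14      ] [ 0.60978629 -0.07134332  0.1       ] -32.99198211683328 0.07241630977138762 hub [ 0.51274036 -0.14242632  0.134     ]
clock: 8.05
tool_pos: [0.511, -0.1446, 0.3937]
orientation: [179.9, 0.0, -69.4]
force: [0.7, 0.6, 0.0]
opening: 0.0878
gripper_force: 0.0
clock: 8.55
tool_pos: [0.5115, -0.1434, 0.3936]
orientation: [179.9, -0.0, -108.3]
force: [-0.7, -0.4, -0.7]
opening: 0.088
gripper_force: 0.0
clk 8.55 pos [ 0.5115 -0.1434  0.3936] [ 1.7992e+02 -2.0000e-02 -1.0825e+02] F [-0.7 -0.4 -0.7]
shift [-1.000e-01 -7.000e-01  1.216e+02] turn [ 0.1 -0.  -0.4]
```

```bash
python3 -m inch '[0,0,-1,30,0,0,0, 0,0,-1,65,0,0,0, 0,0,-1,95,0,0,0, 0,0,-1,112,0,0,0, 0,0,-1,120,0,0,0]'
python3 -m inch '[0.5,0,-1,0,0,0,0, 0.5,0,-1,0,0,0,0, 1,0,0,0,0,0,0, 1,0,0,0,0,0,0, 1,0,0,0,0,0,0]'
python3 -m inch '[1,0,0,0,0,0,0, 1,0,0,0,0,0,0, 1,0,0,0,0,0,0, 1,0,0,0,0,0,0, 1,0,0,0,0,0,0]'
python3 -c "
from h import *
go([.512,-.1435,.273],-107.9);print(ctrl.get_obs()['moment'])"
```

```text
clock: 9.05
tool_pos: [0.5116, -0.1438, 0.272]
orientation: [179.8, -0.1, -107.9]
force: [0.1, -0.4, 0.9]
opening: 0.0879
gripper_force: 0.0
clock: 9.55
tool_pos: [0.5126, -0.1438, 0.2754]
orientation: [-179.9, 0.0, -107.9]
force: [0.1, -0.2, -0.4]
opening: 0.0534
gripper_force: 0.0
clock: 10.05
tool_pos: [0.5121, -0.1438, 0.2747]
orientation: [179.9, -0.0, -107.9]
force: [-5.1, 2.0, 5.6]
opening: 0.0316
gripper_force: 30.0
clk 10.05 pos [ 0.5121 -0.1438  0.2747] [ 1.7994e+02 -2.0000e-02 -1.0790e+02] F [-5.1  2.   5.6]
shift [-0.3  0.2  1.7] turn [ 0.1 -0.  -0. ]
[0.85797652 1.64338777 0.02199686]
```

Gripped: 31.6 mm opening, 30 N. I lift slowly past the dowels, then carry on up.

```bash
python3 -m inch '[1,0,0.5,-2,0,0,0, 1,0,0.5,-5,0,0,0, 1,0,0.5,-9,0,0,0, 1,0,0.5,-14,0,0,0, 1,0,0.5,-20,0,0,0]'
python3 -c "
from h import *
go([.512,-.1435,.373],-107.9);print(ctrl.get_obs()['moment'])"
```

```text
clock: 10.55
tool_pos: [0.5121, -0.1437, 0.2949]
orientation: [180.0, -0.0, -107.9]
force: [-0.8, -0.3, -5.2]
opening: 0.0319
gripper_force: 30.0
clk 10.55 pos [ 0.5121 -0.1437  0.2949] [ 179.99   -0.   -107.9 ] F [-0.8 -0.3 -5.2]
shift [ -0.1   0.1 -78.1] turn [ 0. -0.  0.]
[ 0.14099133 -0.07596809  0.04141575]
```

The 5 N of weight is on the tool and the load is level and free. I carry on up to 100 mm.

```bash
python3 -m inch '[1,0,0,-12,0,0,0, 1,0,0,-30,0,0,0, 1,0,0,-50,0,0,0, 1,0,0,-68,0,0,0, 1,0,0,-80,0,0,0]'
python3 -m inch '[1,0,0,0,0,0,0, 1,0,0,0,0,0,0, 1,0,0,0,0,0,0, 1,0,0,0,0,0,0, 1,0,0,0,0,0,0]'
python3 - <<'E'
from h import *
go([.512,-.1435,.373],-107.9)
s=ctrl.snapshot('side'); c=s['frame'][130:300,230:430,::-1]
cv2.imwrite('pics/s3.png',cv2.resize(c,None,fx=3.5,fy=3.5,interpolation=cv2.INTER_CUBIC))
for r in ctrl.mark_of(s,'cover_hub')[:5]: print(round(r['p'],2),np.round(r['location'],3))
E
```

```text
clock: 11.05
tool_pos: [0.5122, -0.1437, 0.377]
orientation: [-179.9, 0.0, -107.9]
force: [1.2, 0.4, -4.6]
opening: 0.0319
gripper_force: 30.0
clock: 11.55
tool_pos: [0.512, -0.1436, 0.3739]
orientation: [179.9, -0.0, -107.9]
force: [0.1, -0.3, -5.4]
opening: 0.0321
gripper_force: 30.0
clk 11.55 pos [ 0.512  -0.1436  0.3739] [ 1.7993e+02 -2.0000e-02 -1.0790e+02] F [ 0.1 -0.3 -5.4]
shift [-0.1  0.   0.9] turn [ 0.1 -0.   0. ]
0.98 [0.58  0.181 0.032]
0.97 [ 0.515 -0.145  0.213]
0.67 [0.376 0.209 0.032]
0.66 [ 0.298 -0.32   0.033]
0.56 [ 0.632 -0.418  0.034]
```

View pics/s3.png

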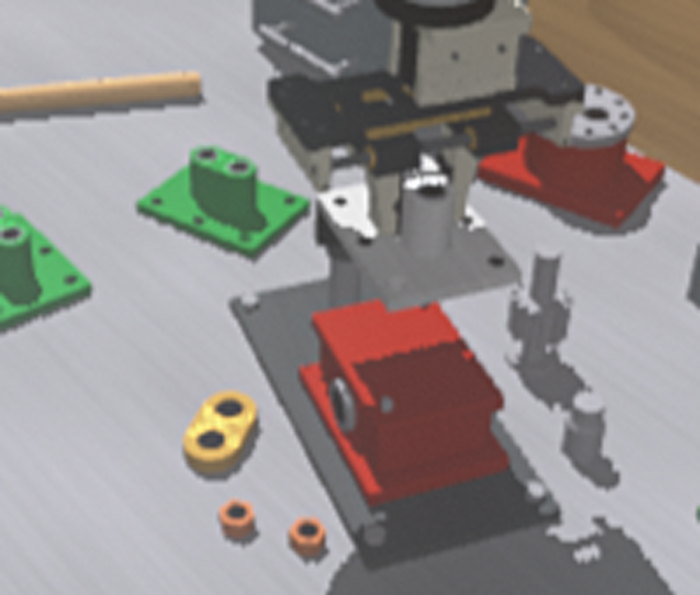

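The cover (plate at about (415,245) in the crop) is held level above the bare red pump. Its hub is at z≈0.212, about 100 mm up, and the bystanders are undisturbed. Handing in.

```bash
python3 -c "
from plant import ctrl
print(ctrl.close_job())"
```

```text
the job is handed in; nothing more can be done
None
```

I turned the clamp knob anticlockwise until it met its end stop (about 66°). The job is handed in with the silver cover gripped by its hub and held still and level about 100 mm above its seat; the hand-in gave no verdict.

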